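Click the loaded slide chamber shut

ROBOT

A 7-joint arm with a two-finger parallel gripper is mounted at the origin on the work surface. World frame = base frame: x ahead of the robot, y to its left, z up, the work surface at z = 0. Lengths are in m, angles in rad, forces in N, time in s.
With the tool pointing down it reaches from about 0.4 to 0.875 m from the base axis. Payload 4.4 kg.
Tool frame: the origin (TCP) lies where the fingers leave the gripper's body, on its centre line; the fingertips stand 73 mm ahead of it and the grasp point (between the pads) lies 54 mm ahead of it; x points along the fingers, y is the direction in which the jaws open and shut, and the axes are right-handed (so a half turn about x gives the same grasp; the last joint's range is limited). The gripper opens to 85 mm and grips with 20 to 120 N. Pads are 22 mm wide; open, the fingers measure 114 mm over their backs; the gripper's body (76 mm by 85 mm) begins 54 mm behind the grasp point. The pads swing forward as they close: fully open they stand 13 mm farther back than shut.
Start: joints at [1.253, 0.628, 0.038, 1.517, -0.027, 0.996, -0.02], TCP at [0.162, -0.63, 0.304] pointing down, gripper open.
Joint ranges: [-3.06, 3.06], [-0.37, 2.12], [-1.25, 1.32], [0.18, 2.47], [-1.1, 4.24], [0.23, 1.98], [-2.94, 2.94]. Speed limits (rad/s): [2.57, 2.57, 3.14, 3.14, 3.14, 3.14, 3.14].

INTERFACE

Orientations are given as [roll, pitch, yaw] about the fixed x, y, z axes, in that order (R = Rz(yaw) Ry(pitch) Rx(roll)).
In Python, from plant import arm, cams, nets gives the robot as it stands.
- The arm moves only by the tool step_arm, never from a script. Its argument "increments" is a list of rows, each a list of 7 numbers: the closure, from -1 (fully open) to 1 (shut), so that 0 is half open, then the shift along the tool's x, y, z in m, then the turn, a rotation vector about the tool's x, y, z in rad. In form: [[grip, x, y, z, wx, wy, wz], ...]. A call has exactly 10 rows; each row is the pose to reach, as a shift and turn from the pose measured when the call began, along the tool's axes at that moment; what a row does not reach only later rows make up. A row lasts 1/10 s, in which the tool goes at most 50 mm and 8.59 degrees, less where a joint would pass 70% of its speed; a pose out of reach is approached as far as the arm can. A call with a gripper value outside its range is refused whole. The fingers move at their own pace and stop on an object; "grip_force" is the grip in N (left out, the last holds). Time passes only in rows, so rows that repeat a pose let the fingers close, or fill a call up. It gives the time, the measured TCP pose, the force and the opening at its end, in the units of the state.
- arm.sense(): the state, without advancing time (a new reading comes with each control period).
- cams.capture(name): name is "side" or "top" or "wrist"; returns the picture (480x640x3 uint8, blue, green, red); there is no depth.
- cams.camera_model(name): a dict with "camera_matrix" (3x3 intrinsics, pixels), "position" and "attitude" of the camera in the world; the wrist camera has in their place "mount" (4x4, takes a point from camera to tool coordinates, whose origin is the TCP and whose axes are the tool frame's). Camera axes: x right, y down, z forward; pixel columns grow to the right and rows downward; lengths in m; the calibration is good to about 2 mm. The wrist camera is an equidistant fisheye: a pixel r from the principal point sees the ray r / f radians off the axis. A picture is of the moment at which its call begins: read the wrist's pose just before it. camera_model takes no time and is no camera call.
- arm.hand_in(): hands the job in, once; it reports no verdict.
Trained networks look in the newest picture that a camera, given by its name, has taken for a name from the list of things; names that differ only in an ending like _2 or _b are one class to them, and where a whole thing is asked for, a point or a joint stands for the part that bears it (a point fixed in the world has none). Each returns a list of dicts, best first, with "p" (0 to 1); they miss things now and then, are a little off and sometimes report something else, mostly with a low value. They report only what shows in the picture. A call takes as long as a camera call.
- nets.find_in(label, camera): "rect" ([left, top, right, bottom] in pixels, round what is visible of it).
- nets.place_of(label, camera): "at" ([column, row] in pixels: a listed point, or the origin of a listed thing).
The state is a dict: "clock": time; "joints": joint angles; "joint_velocities": joint speeds; "joint_torque": joint torques, N m; "position": TCP position; "orientation": TCP orientation; "force": force on the tool from outside, world axes, zero at the start; "wrist_torque": the same for the moment, N m; "width": opening from 0.0 (shut) to 1.0 (fully open).
Only numpy, scipy, OpenCV 4.12 (cv2) and the standard library are available. Lean on these libraries where they do the work, as an engineer would, in place of code of your own. Each camera call takes 0.05 s, during which the arm holds its last target. There are 200 camera calls.

TASK

One of the two slide chambers on the bench has a tray of glass slides in its well; the other is empty. Slide the loaded chamber's cover shut along its rails until its springy tab has clicked past the ledge and the cover is home, then let go. Leave the empty chamber's cover as it is.

Things in the scene. Friction and masses are not known exactly. Their poses are not given: they have to be found in the camera images.
- cover_loaded (a joint): How far the loaded chamber's black cover is open (m): 0 = home, 0.082 = fully open, starts 0.045 to 0.075. Captured on rails, friction 1.5 N, stays where left. At 0.026 the bump under the grey springy tab on its leading edge meets a steel ledge; about 6 N in all lifts it over the crest (0.016); it drops behind by 0.007. Chamber: fixed, 245 x 122 mm, rails 68 mm high, white slide tray in its well.
- rib_loaded (a point): Centre of the top of the upright grip rib in the middle of the loaded chamber's cover (110 x 92 mm, flat top 64 mm above the bench). Rib: 12 mm thick along the slide, 50 mm wide across it, top 95 mm above the bench; flat cover on both sides. Moves with the cover. x axis = closing direction, level, away from the robot within 17 degrees; z up.
- cover_empty (a joint): The same for the cover of the identical chamber whose well is empty (bare black floor); it also starts 0.045 to 0.075 open and is to be left so.
- rib_empty (a point): Centre of the top of the rib on the empty chamber's cover, same sizes and axes. Which chamber stands left and which right varies.

How it is judged:
At the end, for the whole second after the job is handed in: The loaded chamber's cover is at rest less than 10 mm from fully home, its tab past the ledge, and the empty chamber's cover is within 10 mm of where it started (value of joint cover_loaded below 0.01 m and velocity of joint cover_loaded between -0.01 and 0.01 m/s and distance of rib_empty from where it was at the start of the episode below 0.01 m); the robot touches nothing.
It fails at once if the empty chamber's cover is slid more than 10 mm (distance of rib_empty from where it was at the start of the episode above 0.01 m).
It also fails if it takes over 29 s, if anything falls off the work surface, if the arm or the gripper's body presses on something with over 40 N, if the wrist force passes 120 N, or if a joint passes its speed limit or range.

## Working session

There is one attempt and no reset: what is moved stays moved. The work goes in short steps, Python scripts to look and compute and a tool call to move; the robot and the scene stay as the last step left them, time stands still between calls to the robot, and variables do not carry over. Pictures are saved under pics/ and viewed, about 8 in all and at most 12, crops included, and the job is handed in when it is done.

Besides the shell and the picture viewer there is one more tool, called after ">>>" as name(argument=value, ...) on one line, values as JSON. step_arm: Moves the arm, as the interface text tells. Its arguments: {"type":"object","properties":{"increments":{"type":"array"},"grip_force":{"type":"number"}},"required":["increments"]}

```bash
ls; mkdir -p pics; python3 - <<'E'
from plant import arm,cams,nets
import cv2
s=arm.sense();print(s)
for c in("top","side"):
    im=cams.capture(c);cv2.imwrite(f"pics/{c}1.png",im);print(c,cams.camera_model(c))
    for l in("rib_loaded","rib_empty"):print(l,nets.place_of(l,c))
    print(nets.find_in("cover_loaded",c),nets.find_in("cover_empty",c))
print(arm.sense()["clock"])
E
```

```text
pics
{'clock': 0.0, 'joints': array([ 1.25322035,  0.62939584,  0.03841456,  1.51835184, -0.0270167 ,
        0.99631841, -0.02000647]), 'joint_velocities': array([-1.72980225e-03,  7.82749416e-04,  7.06620656e-04, -6.64764604e-04,
       -1.78264872e-04, -2.85239183e-05, -2.64177720e-04]), 'joint_torque': array([-3.63999670e-04, -5.63410485e+01,  1.22645460e+00, -1.93440682e+01,
        1.10993240e-02,  1.05964343e-02,  4.96784438e-06]), 'position': array([ 0.16185761, -0.62902239,  0.30296141]), 'orientation': array([-1.57172467,  1.56883981,  1.82165092]), 'force': array([ 1.06415302, -1.78256273, -0.65936322]), 'wrist_torque': array([-0.00883675,  0.03278456,  0.00902737]), 'width': 0.9988687950720382}
top {'camera_matrix': array([[484.45388698,   0.        , 323.44601005],
       [  0.        , 484.45388698, 248.12667053],
       [  0.        ,   0.        ,   1.        ]]), 'position': array([0.47812967, 0.01719768, 0.76224275]), 'attitude': array([-3.02947177, -0.02733306, -1.57850222])}
rib_loaded []
rib_empty []
[{'rect': [172.9, 215.4, 245.4, 317.4], 'p': 0.9}] [{'rect': [400.1, 253.5, 480.8, 355.6], 'p': 0.6}]
side {'camera_matrix': array([[439.39621928,   0.        , 318.45495366],
       [  0.        , 439.39621928, 242.46718175],
       [  0.        ,   0.        ,   1.        ]]), 'position': array([0.52929528, 0.52116602, 0.52218127]), 'attitude': array([-2.23161741,  0.0081827 , -3.09523741])}
rib_loaded []
rib_empty [{'at': [371.3, 194.1], 'p': 0.88}]
[] []
0.5
```

View pics/top1.png

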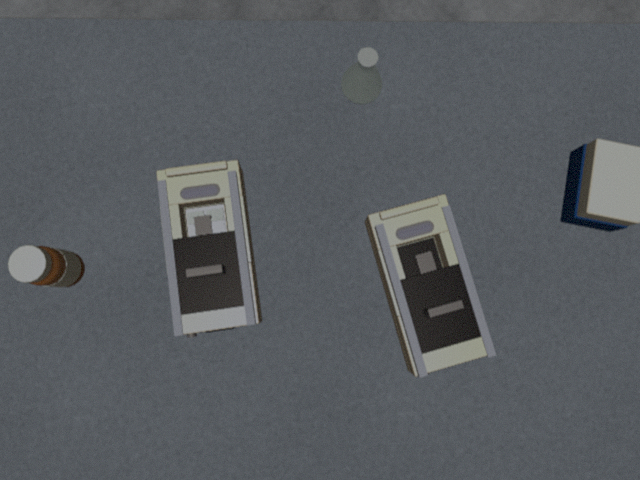

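View pics/side1.png

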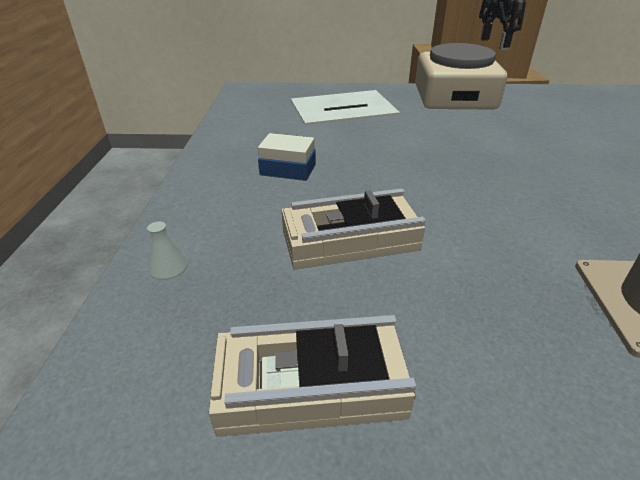

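The left chamber in the top view (around (205,250)) shows the white slide tray, and its rib is near (205,270). The side view agrees, with the tray near (280,365). So the loaded chamber is the one at +y. I'll enlarge it in both views to get accurate pixels.

```bash
python3 - <<'E'
import cv2,numpy as np
a=cv2.imread("pics/top1.png")[150:350,140:280];b=cv2.imread("pics/side1.png")[300:440,200:420]
a=cv2.convertScaleAbs(cv2.resize(a,None,fx=3,fy=3,interpolation=2),alpha=1.6);b=cv2.convertScaleAbs(cv2.resize(b,None,fx=1.7,fy=1.7,interpolation=2),alpha=1.6)
c=np.zeros((600,800,3),np.uint8);c[:a.shape[0],:420]=a;c[:b.shape[0],424:424+b.shape[1]]=b[:, :376];cv2.imwrite("pics/crop.png",c)
E
```

```text
(no output)
```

View pics/crop.png

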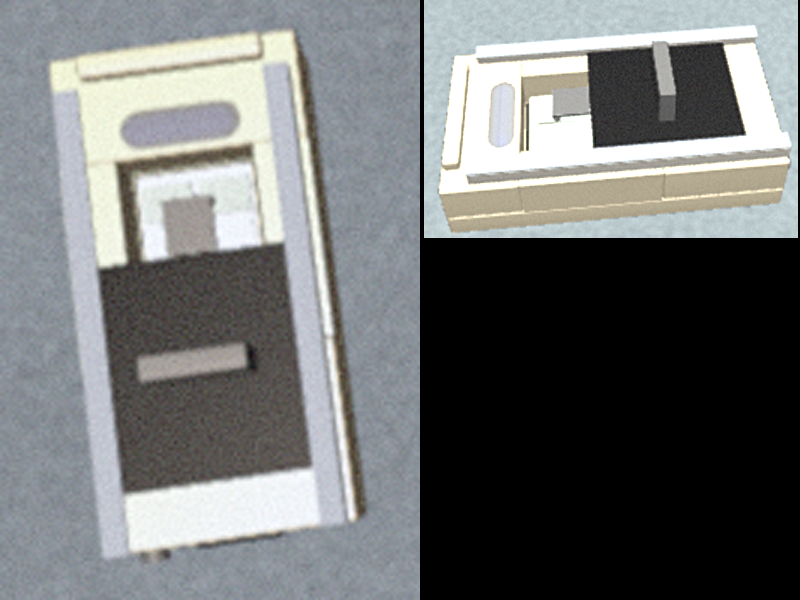

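```bash
cat > h.py <<'E'
import numpy as np
from scipy.spatial.transform import Rotation as R
from plant import arm,cams,nets
def ray(c,p):
    m=cams.camera_model(c);d=np.linalg.solve(m["camera_matrix"],[*p,1.])
    return np.array(m["position"]),R.from_euler("xyz",m["attitude"]).as_matrix()@d
def onz(c,p,z):
    o,d=ray(c,p);return o+d*(z-o[2])/d[2]
def move(pos,yaw):
    """shift/rotvec in tool axes to reach pos with tool x down, tool y at angle yaw in the plane"""
    s=arm.sense();M=R.from_euler("xyz",s["orientation"])
    y=np.array([np.cos(yaw),np.sin(yaw),0]);x=np.array([0,0,-1.])
    T=R.from_matrix(np.c_[x,y,np.cross(x,y)])
    print("t",round(s["clock"],2),"pos",s["position"].round(4),"tool y",M.as_matrix()[:,1].round(3),"F",s["force"].round(1),"w",round(s["width"],2))
    print("shift",M.inv().apply(np.array(pos)-s["position"]).round(4),"turn",(M.inv()*T).as_rotvec().round(4),"q",s["joints"].round(2))
E
python3 - <<'E'
from h import *
T=lambda u,v:(140+u/3,150+v/3)
S=lambda u,v:(200+(u-424)/1.7,300+v/1.7)
print("rib top",onz("top",T(192.5,363),.095),"side",onz("side",S(663,68.5),.095))
for a,b,z in[((104,557),(54,93),.068),((127,553),(78,91),.068),((314,525),(264,66),.068),((122,490),(100,268),.064),((310,467),(283,243),.064)]:
    A,B=onz("top",T(*a),z),onz("top",T(*b),z);print(A.round(4),B.round(4),np.degrees(np.arctan2(*(B-A)[1::-1])))
A,B=onz("top",T(138.5,370),.095),onz("top",T(246.5,355.5),.095);print(A,B,np.linalg.norm(A-B),np.degrees(np.arctan2(*(A-B)[1::-1]))-90)
print(onz("top",(445,310),.095),onz("side",(371.3,194.1),.095))
move([.4,.2,.3],0)
E
```

```text
rib top [0.52236577 0.16208858 0.095     ] side [0.52193461 0.16739616 0.095     ]
[0.4336 0.2073 0.068 ] [0.6553 0.2371 0.068 ] 7.666192884042657
[0.4354 0.1966 0.068 ] [0.6563 0.2256 0.068 ] 7.4731688958647675
[0.4475 0.1097 0.068 ] [0.6687 0.1362 0.068 ] 6.843804780141934
[0.4645 0.2007 0.064 ] [0.5704 0.2139 0.064 ] 7.074117415166326
[0.4746 0.1124 0.064 ] [0.5822 0.1265 0.064 ] 7.489122565538782
[0.51931555 0.18649104 0.095     ] [0.52565449 0.13761412 0.095     ] 0.04928626174662566 7.389554188147272
[ 0.46667921 -0.16831185  0.095     ] [ 0.46769536 -0.17606451  0.095     ]
t 0.5 pos [ 0.162  -0.6295  0.3039] tool y [ 0.249 -0.968 -0.   ] F [-0.5 -0.  -0.5] w 1.0
shift [ 0.0039 -0.744  -0.4372] turn [-1.3189e+00 -1.0000e-04  0.0000e+00] q [ 1.25  0.63  0.04  1.52 -0.03  1.   -0.02]
```

```bash
python3 -c "
from h import *
move([.48,-.22,.3],np.radians(-22))"
```

```text
t 0.5 pos [ 0.162  -0.6295  0.3039] tool y [ 0.249 -0.968 -0.   ] F [-0.5 -0.  -0.5] w 1.0
shift [ 0.0039 -0.3173 -0.41  ] turn [-9.35e-01 -1.00e-04  0.00e+00] q [ 1.25  0.63  0.04  1.52 -0.03  1.   -0.02]
```

>>> step_arm(increments=[[-1,0,-0.03,-0.04,-0.1,0,0],[-1,0,-0.06,-0.08,-0.19,0,0],[-1,0,-0.09,-0.12,-0.28,0,0],[-1,0,-0.12,-0.16,-0.38,0,0],[-1,0,-0.15,-0.2,-0.47,0,0],[-1,0,-0.18,-0.24,-0.56,0,0],[-1,0,-0.22,-0.28,-0.66,0,0],[-1,0,-0.25,-0.32,-0.75,0,0],[-1,0,-0.28,-0.36,-0.84,0,0],[-1,0,-0.31,-0.4,-0.93,0,0]], grip_force=40)

```text
clock: 1.5
position: [0.4691, -0.2331, 0.3043]
orientation: [1.327, 1.57, -0.629]
force: [1.4, -0.2, 0.4]
width: 0.998
```

```bash
python3 -c "
from h import *
move([.522,.165,.25],np.radians(7.3))"
```

```text
t 1.5 pos [ 0.4691 -0.2331  0.3043] tool y [ 0.927 -0.376  0.001] F [ 1.4 -0.2  0.4] w 1.0
shift [ 0.0541 -0.1007 -0.3888] turn [-5.13e-01  5.00e-04 -8.00e-04] q [ 0.58  0.46 -0.25  1.86  0.15  0.84 -0.13]
```

>>> step_arm(increments=[[-1,0.006,-0.011,-0.043,-0.06,0,0],[-1,0.012,-0.022,-0.086,-0.11,0,0],[-1,0.018,-0.033,-0.13,-0.17,0,0],[-1,0.024,-0.045,-0.173,-0.23,0,0],[-1,0.03,-0.056,-0.216,-0.29,0,0],[-1,0.036,-0.067,-0.26,-0.34,0,0],[-1,0.042,-0.078,-0.303,-0.4,0,0],[-1,0.048,-0.09,-0.346,-0.46,0,0],[-1,0.054,-0.101,-0.389,-0.513,0,0],[-1,0.054,-0.101,-0.389,-0.513,0,0]])

```text
clock: 2.5
position: [0.5215, 0.1734, 0.2501]
orientation: [2.684, 1.565, 1.251]
force: [-0.6, -1.0, -0.4]
width: 0.996
```

```bash
python3 - <<'E'
from h import *
import cv2
s=arm.sense();im=cams.capture("wrist");cv2.imwrite("pics/w1.png",im)
m=cams.camera_model("wrist");print(m)
M=R.from_euler("xyz",s["orientation"]).as_matrix();H=np.array(m["mount"]);K=m["camera_matrix"]
def wonz(p,z):
    q=(np.array(p)-K[:2,2])/K[0,0];r=np.linalg.norm(q);d=np.r_[np.sin(r)*q/max(r,1e-9),np.cos(r)]
    d=M@H[:3,:3]@d;o=M@H[:3,3]+s["position"];return o+d*(z-o[2])/d[2]
for l in("rib_loaded",):
    for x in nets.place_of(l,"wrist"):print(l,x,wonz(x["at"],.095))
move([.522,.165,.145],np.radians(7.3))
E
```

```text
{'camera_matrix': array([[371.64829954,   0.        , 319.95916547],
       [  0.        , 371.64829954, 238.06185319],
       [  0.        ,   0.        ,   1.        ]]), 'mount': array([[-2.18421811e-04, -2.58258634e-01,  9.66075789e-01,
        -7.00260548e-02],
       [ 9.99999841e-01, -5.57880048e-04,  7.69550776e-05,
         1.39885295e-03],
       [ 5.19080095e-04,  9.66075653e-01,  2.58258715e-01,
        -6.51413082e-02],
       [ 0.00000000e+00,  0.00000000e+00,  0.00000000e+00,
         1.00000000e+00]])}
rib_loaded {'at': [317.8, 259.3], 'p': 0.57} [0.5230682  0.16528627 0.095     ]
t 2.6 pos [0.5216 0.1664 0.2499] tool y [0.992 0.129 0.   ] F [-0.1 -0.3 -0.3] w 1.0
shift [0.1049 0.0002 0.0013] turn [ 0.0024  0.0007 -0.0003] q [-0.11  0.57 -0.37  1.86  0.29  0.77 -0.51]
```

View pics/w1.png

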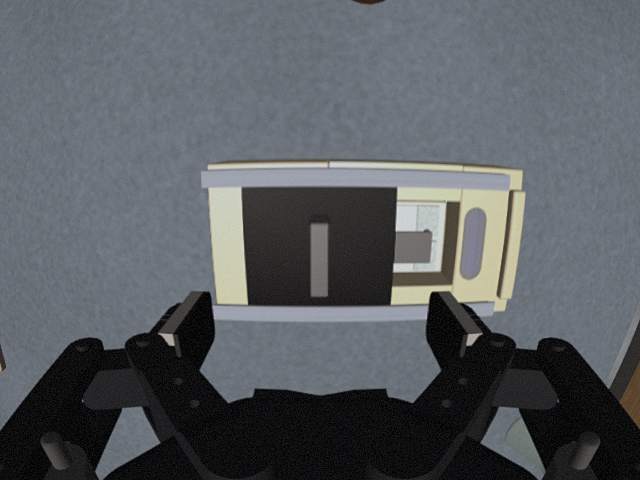

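The wrist view shows the slide tray under the cover and the rib at (319,260), which works out to (0.523, 0.165). That agrees with the other two cameras, and the fingers straddle the rib. Next I'll descend and grip.

>>> step_arm(increments=[[-1,0.03,0,0.001,0,0,0],[-1,0.06,0.001,0.001,0,0,0],[-1,0.085,0.001,0.001,0,0,0],[-1,0.1,0.001,0.001,0,0,0],[-1,0.105,0.001,0.001,0,0,0],[-1,0.105,0.001,0.001,0,0,0],[-1,0.105,0.001,0.001,0,0,0],[-0.5,0.105,0.001,0.001,0,0,0],[0,0.105,0.001,0.001,0,0,0],[0.3,0.105,0.001,0.001,0,0,0]])

```text
clock: 3.6
position: [0.523, 0.1655, 0.1455]
orientation: [1.225, 1.569, -0.216]
force: [-0.1, 0.5, -0.3]
width: 0.519
```

>>> step_arm(increments=[[0.5,0,0,0,0,0,0],[0.6,0,0,0,0,0,0],[0.7,0,0,0,0,0,0],[1,0,0,0,0,0,0],[1,0,0,0,0,0,0],[1,0,0,0,0,0,0],[1,0,0,0,0,0,0],[1,0,0,0,0,0,0],[1,0,0,0,0,0,0],[1,0,0,0,0,0,0]])

```text
clock: 4.6
position: [0.523, 0.1655, 0.1456]
orientation: [1.187, 1.569, -0.254]
force: [-1.3, -1.3, 4.8]
width: 0.131
```

```bash
python3 -c "
from h import *
move([.522+.03*.992,.165+.03*.127,.145],np.radians(7.3))"
```

```text
t 4.6 pos [0.523  0.1655 0.1456] tool y [0.992 0.129 0.001] F [-1.3 -1.3  4.8] w 0.13
shift [0.0007 0.0289 0.0005] turn [ 0.0024  0.0005 -0.0013] q [-0.17  0.73 -0.29  1.93  0.38  0.54 -0.59]
```

The rib is gripped: the opening is about 11 mm. Now I'll slide it in stages.

>>> step_arm(increments=[[1,0,0.003,0,0,0,0],[1,0,0.006,0,0,0,0],[1,0,0.009,0,0,0,0],[1,0,0.012,0,0,0,0],[1,0,0.015,0,0,0,0],[1,0,0.018,0,0,0,0],[1,0,0.021,0,0,0,0],[1,0,0.024,0,0,0,0],[1,0,0.027,0,0,0,0],[1,0,0.03,0,0,0,0]])

```text
clock: 5.6
position: [0.5529, 0.1696, 0.1456]
orientation: [1.349, 1.569, -0.092]
force: [-1.3, 1.0, 3.7]
width: 0.133
```

>>> step_arm(increments=[[1,0,0.001,0,0,0,0],[1,0,0.002,0,0,0,0],[1,0,0.003,0,0,0,0],[1,0,0.004,0,0,0,0],[1,0,0.005,0,0,0,0],[1,0,0.006,0,0,0,0],[1,0,0.007,0,0,0,0],[1,0,0.008,0,0,0,0],[1,0,0.009,0,0,0,0],[1,0,0.01,0,0,0,0]])

```text
clock: 6.6
position: [0.5618, 0.1709, 0.1457]
orientation: [-0.957, 1.57, -2.398]
force: [-4.8, 0.1, 7.2]
width: 0.13
```

>>> step_arm(increments=[[1,0,0.001,0,0,0,0],[1,0,0.002,0,0,0,0],[1,0,0.003,0,0,0,0],[1,0,0.004,0,0,0,0],[1,0,0.005,0,0,0,0],[1,0,0.006,0,0,0,0],[1,0,0.006,0,0,0,0],[1,0,0.006,0,0,0,0],[1,0,0.006,0,0,0,0],[1,0,0.006,0,0,0,0]])

```text
clock: 7.6
position: [0.5679, 0.1717, 0.1456]
orientation: [-0.762, 1.57, -2.203]
force: [-1.3, -0.2, 3.4]
width: 0.13
```

```bash
python3 - <<'E'
from h import *
import cv2
im=cams.capture("wrist");top=cams.capture("top")
cv2.imwrite("pics/w2.png",np.hstack([cv2.convertScaleAbs(cv2.resize(im,(400,300)),alpha=1.4),cv2.convertScaleAbs(cv2.resize(top[130:355,120:420],(400,300)),alpha=1.4)]))
s=arm.sense();print("travel",np.dot(s["position"][:2]-[.523,.1655],[.992,.127]));move([.56,.17,.145],np.radians(7.3))
E
```

```text
travel 0.04539380512869101
t 7.7 pos [0.568  0.1717 0.1457] tool y [ 0.992  0.13  -0.001] F [-1.9  0.7  2.9] w 0.13
shift [ 0.0007 -0.0081  0.0007] turn [0.0027 0.0005 0.0005] q [-0.15  0.77 -0.31  1.8   0.37  0.63 -0.55]
```

View pics/w2.png

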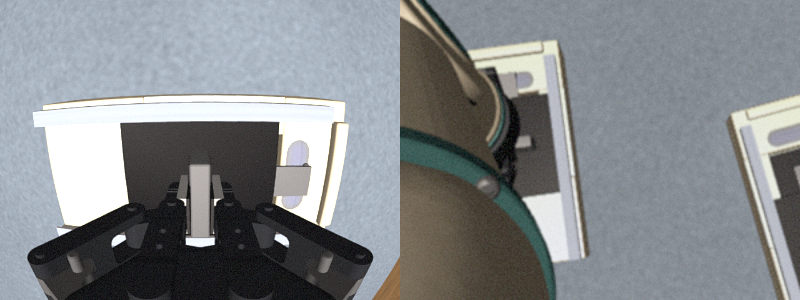

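The tab now reaches over the oval on the chamber, and a thin strip of the well still shows ahead of the cover at about (277,150). The force peaked at 4.8 N and then fell, so I'll keep pushing until I reach the stop.

>>> step_arm(increments=[[1,0,0.001,0,0,0,0],[1,0,0.002,0,0,0,0],[1,0,0.003,0,0,0,0],[1,0,0.004,0,0,0,0],[1,0,0.005,0,0,0,0],[1,0,0.006,0,0,0,0],[1,0,0.006,0,0,0,0],[1,0,0.006,0,0,0,0],[1,0,0.006,0,0,0,0],[1,0,0.006,0,0,0,0]])

```text
clock: 8.7
position: [0.5741, 0.1726, 0.1457]
orientation: [0.164, 1.57, -1.276]
force: [0.2, 0.5, 2.6]
width: 0.129
```

```bash
python3 - <<'E'
from h import *
s=arm.sense();print("travel",np.dot(s["position"][:2]-[.523,.1655],[.992,.127]));move([.56,.17,.145],np.radians(7.3))
E
```

```text
travel 0.05164077263707564
t 8.7 pos [0.5741 0.1726 0.1457] tool y [0.992 0.13  0.   ] F [0.2 0.5 2.6] w 0.13
shift [ 0.0007 -0.0144  0.0007] turn [ 0.0026  0.0003 -0.0001] q [-0.15  0.78 -0.31  1.78  0.37  0.64 -0.54]
```

>>> step_arm(increments=[[1,0,0.001,0,0,0,0],[1,0,0.001,0,0,0,0],[1,0,0.002,0,0,0,0],[1,0,0.002,0,0,0,0],[1,0,0.003,0,0,0,0],[1,0,0.003,0,0,0,0],[1,0,0.004,0,0,0,0],[1,0,0.004,0,0,0,0],[1,0,0.004,0,0,0,0],[1,0,0.004,0,0,0,0]])

```text
clock: 9.7
position: [0.5783, 0.1731, 0.1457]
orientation: [0.875, 1.57, -0.566]
force: [-0.5, -0.7, 2.9]
width: 0.132
```

```bash
python3 - <<'E'
from h import *
import cv2
im=cams.capture("wrist");cv2.imwrite("pics/w3.png",cv2.convertScaleAbs(im[130:400],alpha=1.3))
s=arm.sense();print("travel",np.dot(s["position"][:2]-[.523,.1655],[.992,.127]));move([.56,.17,.145],np.radians(7.3))
E
```

```text
travel 0.055797525217582515
t 9.75 pos [0.5783 0.1731 0.1457] tool y [0.992 0.13  0.   ] F [-0.8  0.9  2.6] w 0.13
shift [ 0.0007 -0.0185  0.0007] turn [ 0.0027  0.0003 -0.0004] q [-0.15  0.78 -0.31  1.77  0.37  0.64 -0.54]
```

View pics/w3.png

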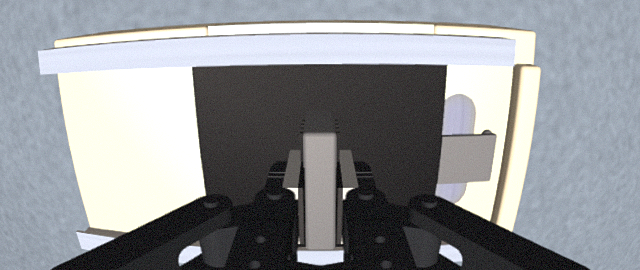

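The tab tip is now past the steel oval, at about (490,158), and the well is fully covered. There's no stop contact yet, so I'll keep going.

>>> step_arm(increments=[[1,0,0.001,0,0,0,0],[1,0,0.001,0,0,0,0],[1,0,0.002,0,0,0,0],[1,0,0.002,0,0,0,0],[1,0,0.003,0,0,0,0],[1,0,0.003,0,0,0,0],[1,0,0.004,0,0,0,0],[1,0,0.004,0,0,0,0],[1,0,0.004,0,0,0,0],[1,0,0.004,0,0,0,0]])

```text
clock: 10.75
position: [0.5795, 0.1734, 0.1456]
orientation: [-1.304, 1.565, -2.744]
force: [-9.0, -0.3, 9.0]
width: 0.132
```

>>> step_arm(increments=[[1,0,0.001,0,0,0,0],[1,0,0.001,0,0,0,0],[1,0,0.002,0,0,0,0],[1,0,0.002,0,0,0,0],[1,0,0.003,0,0,0,0],[1,0,0.003,0,0,0,0],[1,0,0.004,0,0,0,0],[1,0,0.004,0,0,0,0],[1,0,0.004,0,0,0,0],[1,0,0.004,0,0,0,0]])

```text
clock: 11.75
position: [0.58, 0.1735, 0.1456]
orientation: [-1.339, 1.558, -2.779]
force: [-11.8, -0.8, 11.7]
width: 0.125
```

The cover stopped hard at 57 mm of travel with 12 N. The ledge hump came at about 31–45 mm of travel, which is where it should be if the stop is home. Now I'll release and lift off.

>>> step_arm(increments=[[1,0,0,0,0,0,0],[1,0,0,0,0,0,0],[0.5,0,0,0,0,0,0],[0,0,0,0,0,0,0],[-0.3,0,0,0,0,0,0],[-0.3,0,0,0,0,0,0],[-0.3,0,0,0,0,0,0],[-0.3,-0.01,0,0,0,0,0],[-0.3,-0.03,0,0,0,0,0],[-0.3,-0.06,0,0,0,0,0]])

```text
clock: 12.75
position: [0.5799, 0.1735, 0.2055]
orientation: [-1.348, 1.555, -2.788]
force: [0.9, 0.3, 0.3]
width: 0.652
```

>>> step_arm(increments=[[-0.3,-0.03,0,0,0,0,0],[-0.3,-0.06,0,0,0,0,0],[-0.3,-0.09,0,0,0,0,0],[-0.3,-0.09,0,0,0,0,0],[-0.3,-0.09,0,0,0,0,0],[-0.3,-0.09,0,0,0,0,0],[-0.3,-0.09,0,0,0,0,0],[-0.3,-0.09,0,0,0,0,0],[-0.3,-0.09,0,0,0,0,0],[-0.3,-0.09,0,0,0,0,0]])

```text
clock: 13.75
position: [0.5812, 0.174, 0.2951]
orientation: [-1.352, 1.554, -2.791]
force: [-0.6, 0.0, -0.6]
width: 0.651
```

```bash
python3 - <<'E'
from h import *
import cv2
s=arm.sense();im=cams.capture("wrist");sd=cams.capture("side");cv2.imwrite("pics/w4.png",np.hstack([cv2.convertScaleAbs(cv2.resize(im,(400,300)),alpha=1.3),cv2.convertScaleAbs(cv2.resize(sd[150:450,180:580],(400,300)),alpha=1.3)]))
m=cams.camera_model("wrist");M=R.from_euler("xyz",s["orientation"]).as_matrix();H=np.array(m["mount"]);K=m["camera_matrix"]
def wonz(p,z):
    q=(np.array(p)-K[:2,2])/K[0,0];r=np.linalg.norm(q);d=np.r_[np.sin(r)*q/r,np.cos(r)]
    d=M@H[:3,:3]@d;o=M@H[:3,3]+s["position"];return o+d*(z-o[2])/d[2]
for x in nets.place_of("rib_loaded","wrist"):print(x,wonz(x["at"],.095))
print(nets.place_of("rib_empty","side"))
move(s["position"],np.radians(7.3))
E
```

```text
{'at': [317.3, 230.1], 'p': 0.81} [0.57757559 0.17180812 0.095     ]
[{'at': [369.1, 196.4], 'p': 0.65}]
t 13.95 pos [0.5813 0.174  0.2955] tool y [ 0.991  0.131 -0.016] F [-0.6  0.2  0.6] w 0.65
shift [ 0.0003 -0.0001  0.    ] turn [0.0037 0.0036 0.0159] q [-0.09  0.6  -0.39  1.63  0.27  0.97 -0.45]
```

View pics/w4.png

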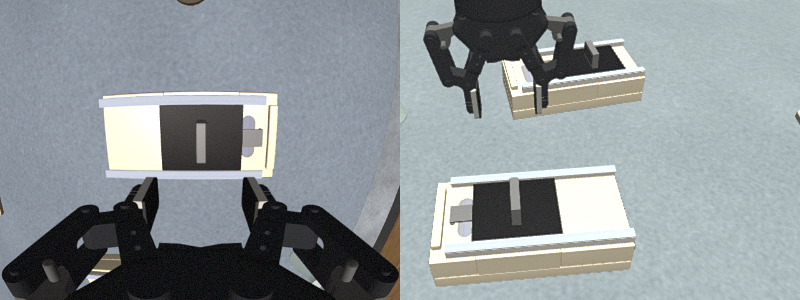

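The wrist view shows the cover fully over the well, with the tab past the oval at about (255,137). The side view agrees. The gripper is clear, and the empty chamber's rib sits where it did before.

```bash
python3 -c "
from plant import arm
print(arm.hand_in())"
```

```text
the job is handed in; nothing more can be done
None
```

I slid the loaded chamber's cover shut by its rib until it hit the stop, let go, lifted clear and handed in at about 14 s. The loaded chamber is the one on the robot's left, where all three cameras showed the white slide tray. The hand-in gives no verdict.

- **Closing:** The resistance rose to about 5 N near 39 mm of travel and fell away by 45 mm, which I take to be the tab passing the ledge. The cover stopped hard at 57 mm, and pushing up to 12 N moved it no further. Only about 6 N is needed to clear the ledge, so I take this stop as home.
- **After release:** The wrist camera put the rib at (0.578, 0.172), about 55 mm from where it started. That is roughly 2 mm short of the arm's 57 mm, within the calibration error. The pictures show the well covered and the tab past the oval.
- **Empty chamber:** The arm never went down near its cover. Its rib showed at (369,196) in the side view against (371,194) at the start, which is within the network's noise.
- **Arm:** The force read about zero at the end, with the gripper well above everything.

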